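Hang the dipping pan on the drip stand

TASK

Pull open the drawer of the wooden bench cabinet, take out the small steel dipping pan and hang it by the ring at the end of its handle on the hook of the drip stand, whose collar is clamped fast at a different height each day. Tilt the ring to thread it over the hook's ball tip and push it well back, close to the collar, so that the pan hangs down freely and at rest. Leave the other things on the bench where they are.

Things in the scene. Friction and masses are not known exactly. Their poses are not given: they have to be found in the camera images.
- cab_drawer0 (a joint): Drawer of the light wooden cabinet (250 deep x 250 wide x 95 mm high). Value in m: 0 = shut, grows as it is pulled towards the robot (the cabinet's -x), 0.17 = fully out. Inside 205 deep x 208 wide; floor 22 mm above the bench, side walls to 73 mm, front panel to 81 mm.
- cab_drawer0_handle (a point): Middle of the drawer's steel bar handle: a level bar 120 mm long, about 10 mm thick, along the cabinet's y, 35 mm in front of the drawer's front face, 57 mm above the bench. Axes are the cabinet's: x points into the cabinet, z up.
- pan: Steel dipping pan, flat, mouth up, crossways in the drawer's front part. Dish 76 mm across, 26 high. Origin: centre of its underside; x along the handle to the ring, z out of the mouth. Handle 12 wide (y) x 6 thick, x = 35 to 105 mm, centre 23 mm above the underside. Then, in the handle's plane, a ring of 6 mm wire, hole 26 mm, outside 38 mm. 0.13 to 0.25 kg.
- pan_eye (a point): Centre of the hole of the ring at the end of the pan's handle (axes as the pan).
- pan_grip (a point): Middle of the straight part of the pan's handle, 70 mm from the dish's centre and 50 mm from the ring's centre (axes as the pan).
- stand: Fixed drip stand: steel base 200 x 140 x 12 mm; wooden post 30 wide (y), 330 high, front face at x = -90 mm. Origin: under the base's centre, z up. A steel collar, 40 wide, 30 high, front face at x = -95 mm, is clamped fast on the post, its mid-height anywhere from 235 to 285 mm above the bench (not measured: see or feel for it). It carries the hook described under post_top.
- post_top (a point): Middle of the top of the stand's post, 330 mm above the bench (x = -78 mm in the stand's frame; axes as the stand). The hook: from the middle of the collar's front face a straight prong, 9 mm thick, 60 long, rises at 45 degrees towards the stand's -x and ends in a 16 mm ball, whose centre is 42 mm above the collar's mid-height, at x = -137 mm. The ring passes it only if tilted to face it.
- spool: Bystander: black spool, 64 mm across, 50 high, standing on top of the cabinet.
- block: Bystander: steel bench block 65 x 65 x 20 mm on a round leather sandbag (140 mm across, 30 high) in front of the stand; its top is 50 mm above the bench.
- stamps: Bystander: wooden stamp holder 60 x 40 x 35 mm with steel stamps standing in it to 57 mm.
- hammer: Bystander: hammer 240 mm long, lying flat.
- bowl: Bystander: white bowl 120 mm across, 55 high.
- jar: Bystander: glass jar 68 mm across, 90 high, with file handles standing in it to 156 mm.

How it is judged:
By the outcome, as a careful person would: the job done as asked, in the order asked, and still so for the second after the job is handed in, with the robot touching nothing.
It also fails if it takes over 72 s, if anything falls off the work surface, if the arm or the gripper's body presses on something with over 40 N, if the wrist force passes 120 N, or if a joint passes its speed limit or range.

ROBOT

A 7-joint arm with a two-finger parallel gripper is mounted at the origin on the work surface. World frame = base frame: x ahead of the robot, y to its left, z up, the work surface at z = 0. Lengths are in mm, angles in rad, forces in N, time in s.
With the tool pointing down it reaches from about 400 to 875 mm from the base axis. Payload 4.4 kg.
Tool frame: the origin (TCP) lies at the very end of the fingers, on their centre line; the grasp point (between the pads) lies 19 mm behind it; z points along the fingers, y is the direction in which the jaws open and shut (so a half turn about z gives the same grasp; the last joint's range is limited). The gripper opens to 85 mm and grips with 20 to 120 N. Pads are 22 mm wide; open, the fingers measure 114 mm over their backs; the gripper's body (76 mm by 85 mm) begins 54 mm behind the grasp point. The pads swing forward as they close: fully open they stand 13 mm farther back than shut.
Start: joints at [1.262, 0.628, 0.038, 1.517, -0.027, 0.996, -0.02], TCP at [156.301, -630.942, 231.313] pointing down, gripper open.
Joint ranges: [-3.06, 3.06], [-0.37, 2.12], [-1.25, 1.32], [0.18, 2.47], [-1.1, 4.24], [0.23, 1.98], [-2.94, 2.94]. Speed limits (rad/s): [2.57, 2.57, 3.14, 3.14, 3.14, 3.14, 3.14].

INTERFACE

Orientations are given as [roll, pitch, yaw] about the fixed x, y, z axes, in that order (R = Rz(yaw) Ry(pitch) Rx(roll)).
In Python, from cell import read_state, get_image, calibration, finish_job gives the robot as it stands. The module is installed in compiled form; this text tells all that it offers.
- The arm moves only by the tool apply_moves, never from a script. Its argument "increments" is a list of rows, each an object of numbers: "tx", "ty", "tz": the shift along the world's x, y, z in m; "rx", "ry", "rz": the turn, a rotation vector about the world's x, y, z in units of 5 degrees (1.0 is 5 degrees); "claw": the finger opening in m, from 0 to 0.0854. In form: [{"tx": .., "ty": .., "tz": .., "rx": .., "ry": .., "rz": .., "claw": ..}, ...]. A call has 1 to 12 rows; each row is the pose to reach, as a shift and turn from the pose commanded when the call began; what a row does not reach only later rows make up. A row lasts 1/10 s, in which the tool goes at most 50 mm and 8.59 degrees, less where a joint would pass 70% of its speed; a pose out of reach is approached as far as the arm can. A call with a gripper value outside its range is refused whole. The fingers move at their own pace and stop on an object; the grip force is fixed at half the most. Time passes only in rows, so rows that repeat a pose let the fingers close. It gives the time, the measured TCP pose, the force and the opening at its end, in the units of the state.
- read_state(): the state, without advancing time (a new reading comes with each control period).
- get_image(name): name is "scene" or "top" or "wrist"; returns the picture (480x640x3 uint8, red, green, blue); there is no depth.
- calibration(name): a dict with "camera_matrix" (3x3 intrinsics, pixels), "origin" and "attitude" of the camera in the world. Camera axes: x right, y up, looking along -z (the intrinsics and any distortion apply to the point x, -y, -z); pixel columns grow to the right and rows downward; lengths in mm; the calibration is good to about 2 mm. A picture is of the moment at which its call begins: read the wrist's pose just before it. calibration takes no time and is no camera call; for the wrist camera it gives the pose at the moment of the call.
- finish_job(): hands the job in, once; it reports no verdict.
The state is a dict: "clock": time; "qpos": joint angles; "qd": joint speeds; "tau": joint torques, N m; "eef_pos": TCP position; "tool_rot": TCP orientation; "force": force on the tool from outside, world axes, zero at the start; "torque": the same for the moment, N m; "width": finger opening in mm.
Only numpy, scipy, OpenCV 4.12 (cv2) and the standard library are available. Lean on these libraries where they do the work, as an engineer would, in place of code of your own. Each camera call takes 0.05 s, during which the arm holds its last target. There are 200 camera calls.

## Working session

There is one attempt and no reset: what is moved stays moved. The work goes in short steps, Python scripts to look and compute and a tool call to move; the robot and the scene stay as the last step left them, time stands still between calls to the robot, and variables do not carry over. Pictures are saved under pics/ and viewed, about 8 in all and at most 12, crops included, and the job is handed in when it is done.

Besides the shell and the picture viewer there is one more tool, called after "Request:" by a JSON object that holds its "op" and its "data". apply_moves: Moves the arm, as the interface text tells. Its arguments: {"type":"object","properties":{"increments":{"type":"array"}},"required":["increments"]}

```bash
mkdir -p pics
cat > h.py <<'E'
import numpy as np, cv2
from cell import read_state, get_image, calibration, finish_job
from scipy.spatial.transform import Rotation as R
def rot(a):
    a=np.array(a,float)
    return a if a.shape==(3,3) else (R.from_euler('xyz',a).as_matrix() if a.size==3 else R.from_quat(a).as_matrix())
def ray(c,uv):
    K=np.array(c['camera_matrix']); d=np.linalg.inv(K)@[uv[0],uv[1],1]
    d=rot(c['attitude'])@[d[0],-d[1],-d[2]]; return np.array(c['origin'],float),d/np.linalg.norm(d)
def atz(c,uv,z):
    o,d=ray(c,uv); return o+d*(z-o[2])/d[2]
def tri(c1,p1,c2,p2):
    o1,d1=ray(c1,p1);o2,d2=ray(c2,p2)
    s=np.linalg.lstsq(np.c_[d1,-d2],o2-o1,rcond=None)[0]
    a,b=o1+s[0]*d1,o2+s[1]*d2; return (a+b)/2,np.linalg.norm(a-b)
def proj(c,P):
    q=rot(c['attitude']).T@(np.array(P,float)-c['origin']); q=np.array([q[0],-q[1],-q[2]])
    k=np.array(c['camera_matrix'])@q; return k[:2]/k[2]
def snap(name,f,crop=None,s=1):
    im=get_image(name)[:,:,::-1]; cv2.imwrite('pics/full_'+f,im)
    if crop: x,y,w,h=crop; im=im[y:y+h,x:x+w]
    if s!=1: im=cv2.resize(im,None,fx=s,fy=s,interpolation=cv2.INTER_CUBIC)
    cv2.imwrite('pics/'+f,im)
E
python3 - <<'E'
from h import *
print(read_state())
for n in ('scene','top','wrist'): print(n,calibration(n))
snap('scene','s0.png');snap('top','t0.png')
E
```

```text
{'clock': 0.0, 'qpos': array([ 1.26218736,  0.62933037,  0.03846453,  1.51839732, -0.02701629,
        0.99629654, -0.01998587]), 'qd': array([-0.00025149, -0.00108683,  0.00098223,  0.00030864, -0.00074106,
        0.00017199, -0.00107638]), 'tau': array([-5.38504919e-04, -5.63398182e+01,  1.22604702e+00, -1.93445492e+01,
        1.10106068e-02,  1.05361352e-02,  3.42145051e-05]), 'eef_pos': array([ 156.14512097, -630.30795079,  230.39033714]), 'tool_rot': array([-3.13967984e+00,  2.46731635e-05,  2.42795322e-01]), 'force': array([-0.25396825, -0.89931493, -0.30182317]), 'torque': array([ 0.00052108, -0.01784344, -0.02233174]), 'width': 85.22903584283033}
scene {'camera_matrix': array([[492.58055584,   0.        , 325.38346854],
       [  0.        , 492.58055584, 232.04354694],
       [  0.        ,   0.        ,   1.        ]]), 'origin': array([1678.0548092 ,  339.15659629,  921.26235932]), 'attitude': array([ 9.93645981e-01, -1.82605825e-03,  1.87948356e+00])}
top {'camera_matrix': array([[523.21050256,   0.        , 315.85584344],
       [  0.        , 523.21050256, 241.51786126],
       [  0.        ,   0.        ,   1.        ]]), 'origin': array([ 391.33015693,  -22.97454307, 1796.52403133]), 'attitude': array([ 0.12730507,  0.0207987 , -1.56657882])}
wrist {'camera_matrix': array([[379.88742898,   0.        , 322.22141554],
       [  0.        , 379.88742898, 243.84045881],
       [  0.        ,   0.        ,   1.        ]]), 'origin': array([ 235.86293259, -610.70138458,  373.49508278]), 'attitude': array([-0.32344546,  0.00267887, -1.32708961])}
```

View pics/s0.png

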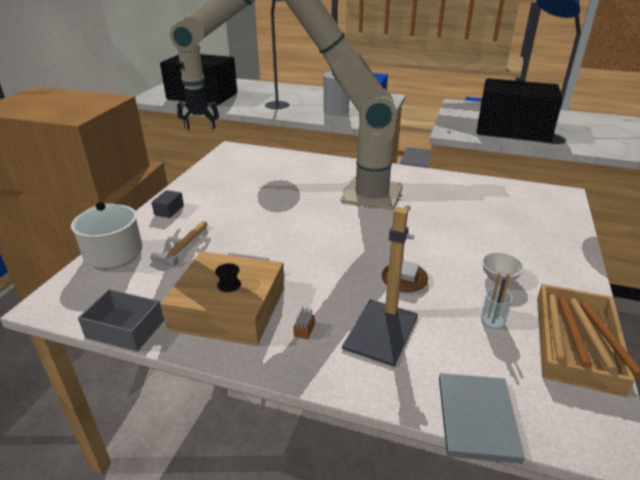

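View pics/t0.png

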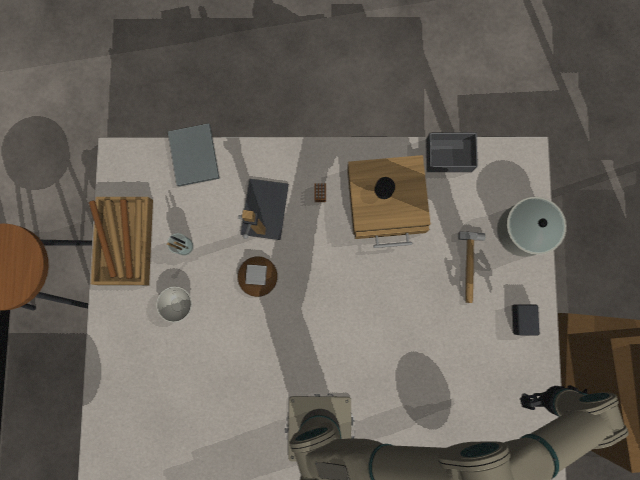

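The scene view shows the stand with its collar at about (398,235) and the cabinet at about (228,295). The top view shows the drawer bar at about (393,240), the stand base at (265,208) and the post top near (247,216). I'll enlarge these for measuring.

Run:
```python
import cv2,numpy as np
t=cv2.imread('pics/full_t0.png');s=cv2.imread('pics/full_s0.png')
a=cv2.resize(t[150:250,340:440],None,fx=4,fy=4,interpolation=cv2.INTER_CUBIC)
b=cv2.resize(t[160:260,220:320],None,fx=4,fy=4,interpolation=cv2.INTER_CUBIC)
cv2.imwrite('pics/c0.png',np.hstack([a,b]))
```

```text
(no output)
```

View pics/c0.png

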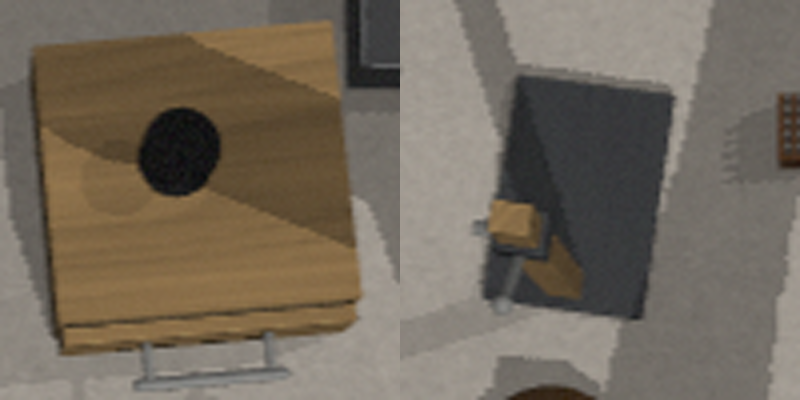

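Run:
```python
from h import *
c=calibration('top');cs=calibration('scene')
A=lambda u,v:(u/4+340,v/4+150)
B=lambda u,v:((u-400)/4+220,v/4+160)
P=lambda *x:print(*[np.round(i,1) for i in x])
l=atz(c,A(138,384),57);r=atz(c,A(288,374),57);P('bar',l,r,(l+r)/2,np.linalg.norm(l-r),np.degrees(np.arctan2(*(l-r)[[0,1]])))
k=[atz(c,A(*p),95) for p in ((33,47),(332,22),(358,298),(60,325))];P('cab',*k)
P(*[np.linalg.norm(k[i]-k[i-1]) for i in range(4)])
k=[atz(c,B(*p),12) for p in ((518,75),(673,97),(643,318),(485,297))];P('base',*k, sum(k)/4)
P(*[np.linalg.norm(k[i]-k[i-1]) for i in range(4)])
print([np.degrees(np.arctan2(*(k[i]-k[j])[[1,0]])) for i,j in((0,3),(1,2))])
P('post',atz(c,B(512,222),330))
for z in(277,300,327):P('ball',atz(c,B(503,305),z))
s=cv2.imread('pics/full_s0.png')
cv2.imwrite('pics/c1.png',cv2.resize(s[190:370,330:450],None,fx=3.3,fy=3.3,interpolation=cv2.INTER_CUBIC))
```

```text
Traceback (most recent call last):
numpy._core._exceptions._UFuncNoLoopError: ufunc 'multiply' did not contain a loop with signature matching types (dtype('<U3'), dtype('float64')) -> None
```

Run:
```python
from h import *
c=calibration('top');cs=calibration('scene')
A=lambda u,v:(u/4+340,v/4+150)
B=lambda u,v:((u-400)/4+220,v/4+160)
P=lambda *x:print(*[i if isinstance(i,str) else np.round(i,1) for i in x])
l=atz(c,A(138,384),57);r=atz(c,A(288,374),57);P('bar',l,r,(l+r)/2,np.linalg.norm(l-r),np.degrees(np.arctan2(*(l-r)[[0,1]])))
k=[atz(c,A(*p),95) for p in ((33,47),(332,22),(358,298),(60,325))];P('cab',*k)
P(*[np.linalg.norm(k[i]-k[i-1]) for i in range(4)])
k=[atz(c,B(*p),12) for p in ((518,75),(673,97),(643,318),(485,297))];P('base',*k, sum(k)/4)
P(*[np.linalg.norm(k[i]-k[i-1]) for i in range(4)])
print([np.degrees(np.arctan2(*(k[i]-k[j])[[1,0]])) for i,j in((0,3),(1,2))])
P('post',atz(c,B(512,222),330))
for z in(277,300,327):P('ball',atz(c,B(503,305),z))
s=cv2.imread('pics/full_s0.png')
cv2.imwrite('pics/c1.png',cv2.resize(s[190:370,330:450],None,fx=3.3,fy=3.3,interpolation=cv2.INTER_CUBIC))
```

```text
bar [ 599.1 -181.9   57. ] [ 607.7 -306.9   57. ] [ 603.4 -244.4   57. ] 125.3 -3.9
cab [877.8 -93.8  95. ] [ 898.8 -342.9   95. ] [ 665.8 -359.    95. ] [ 643.2 -115.    95. ]
235.6 250.0 233.5 245.1
base [840.9 248.5  12. ] [821.1 112.4  12. ] [626.5 136.1  12. ] [644.6 273.1  12. ] [733.3 192.5  12. ]
197.9 137.5 196.1 138.1
[np.float64(-7.139644220693457), np.float64(-6.957356752337179)]
post [653.5 202.2 330. ]
ball [601.  215.7 277. ]
ball [597.9 212.1 300. ]
ball [594.1 207.9 327. ]
```

View pics/c1.png

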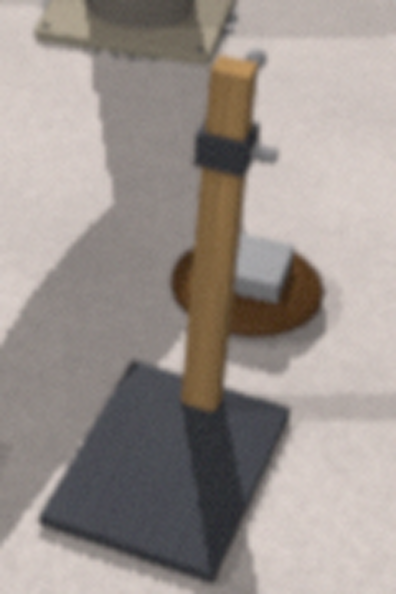

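Request:
{"op": "apply_moves", "data": {"increments": [{"tx": 0.445,"ty": 0.385,"tz": -0.03,"rz": 16.1,"claw": 0.028},{"tx": 0.445,"ty": 0.385,"tz": -0.03,"rz": 16.1,"claw": 0.028},{"tx": 0.445,"ty": 0.385,"tz": -0.03,"rz": 16.1,"claw": 0.028},{"tx": 0.445,"ty": 0.385,"tz": -0.03,"rz": 16.1,"claw": 0.028},{"tx": 0.445,"ty": 0.385,"tz": -0.03,"rz": 16.1,"claw": 0.028},{"tx": 0.445,"ty": 0.385,"tz": -0.03,"rz": 16.1,"claw": 0.028},{"tx": 0.445,"ty": 0.385,"tz": -0.03,"rz": 16.1,"claw": 0.028},{"tx": 0.445,"ty": 0.385,"tz": -0.03,"rz": 16.1,"claw": 0.028},{"tx": 0.445,"ty": 0.385,"tz": -0.03,"rz": 16.1,"claw": 0.028},{"tx": 0.445,"ty": 0.385,"tz": -0.03,"rz": 16.1,"claw": 0.028},{"tx": 0.445,"ty": 0.385,"tz": -0.03,"rz": 16.1,"claw": 0.028},{"tx": 0.445,"ty": 0.385,"tz": -0.03,"rz": 16.1,"claw": 0.028}]}}

```text
$.increments[0]: bad value
```

Run:
```python
from h import *
s=read_state();print(s['clock'],s['eef_pos'],s['tool_rot'],s['qpos'],s['width'])
c=calibration('top');cs=calibration('scene')
S=lambda u,v:(330+u/3.3,190+v/3.3)
b=((503-400)/4+220,305/4+160)
print('ball',tri(c,b,cs,S(257,58)))
print('posttop',tri(c,((512-400)/4+220,222/4+160),cs,S(233,68)))
for z in(250,260,270,280,235): # collar back-face edges on post back x approx -66..
  o=np.array([733.3,192.5,0]);sx=np.array([.9925,-.122,0]);sy=np.array([.122,.9925,0])
  print(z,[np.round((proj(cs,o-x*sx+y*sy+[0,0,z+h])-[330,190])*3.3) for x,y,h in((61,-20,15),(61,20,15),(61,20,-15),(61,-20,-15),(137,0,42))])
snap('wrist','w0.png');
```

```text
0.1 [ 156.17486163 -630.37080264  230.45963621] [-3.13984331e+00  1.21983276e-05  2.42783184e-01] [ 1.26219859  0.62927832  0.03842291  1.51828367 -0.02699335  0.99629733
 -0.02003549] 85.37918707359785
ball (array([597.85046878, 212.48375824, 299.63258873]), np.float64(0.6432937912906148))
posttop (array([655.05433221, 203.31090108, 321.35968702]), np.float64(0.49204397951199075))
250 [array([192., 139.]), array([244., 151.]), array([241., 185.]), array([189., 172.]), array([251.,  66.])]
260 [array([193., 127.]), array([245., 140.]), array([242., 174.]), array([190., 161.]), array([253.,  54.])]
270 [array([194., 116.]), array([247., 128.]), array([243., 163.]), array([191., 150.]), array([254.,  43.])]
280 [array([195., 104.]), array([248., 117.]), array([244., 151.]), array([192., 139.]), array([255.,  31.])]
235 [array([191., 156.]), array([242., 168.]), array([239., 201.]), array([188., 189.]), array([250.,  83.])]
```

View pics/w0.png

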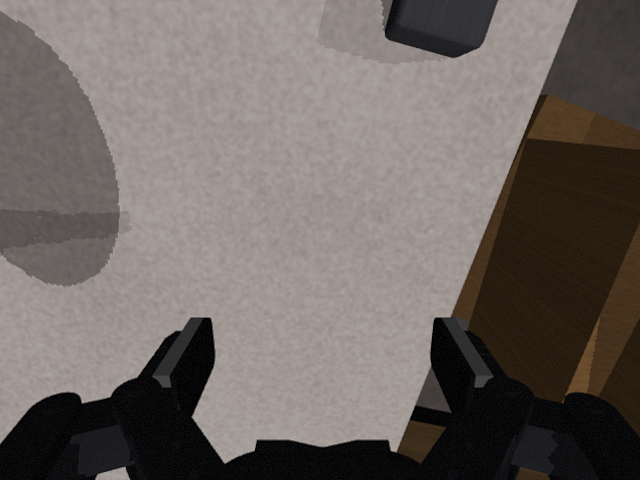

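The wrist view still shows only the bench near the start, because the move was refused. The collar comes out at a mid-height of about 258 mm by two routes: ball z 299.6 − 42, and its edges in the scene view.

Request:
{"op": "apply_moves", "data": {"increments": [{"tx": 0.04,"ty": 0.032,"tz": 0,"rx": 0,"ry": 0,"rz": 1.6,"claw": 0.028},{"tx": 0.08,"ty": 0.064,"tz": 0,"rx": 0,"ry": 0,"rz": 3.2,"claw": 0.028},{"tx": 0.12,"ty": 0.096,"tz": 0,"rx": 0,"ry": 0,"rz": 4.8,"claw": 0.028},{"tx": 0.16,"ty": 0.13,"tz": 0,"rx": 0,"ry": 0,"rz": 6.4,"claw": 0.028},{"tx": 0.2,"ty": 0.16,"tz": 0,"rx": 0,"ry": 0,"rz": 8.0,"claw": 0.028},{"tx": 0.24,"ty": 0.195,"tz": 0,"rx": 0,"ry": 0,"rz": 9.6,"claw": 0.028},{"tx": 0.28,"ty": 0.23,"tz": 0,"rx": 0,"ry": 0,"rz": 11.2,"claw": 0.028},{"tx": 0.32,"ty": 0.265,"tz": 0,"rx": 0,"ry": 0,"rz": 12.8,"claw": 0.028},{"tx": 0.36,"ty": 0.3,"tz": 0,"rx": 0,"ry": 0,"rz": 14.4,"claw": 0.028},{"tx": 0.4,"ty": 0.34,"tz": 0,"rx": 0,"ry": 0,"rz": 16.1,"claw": 0.028},{"tx": 0.44,"ty": 0.37,"tz": 0,"rx": 0,"ry": 0,"rz": 16.1,"claw": 0.028},{"tx": 0.445,"ty": 0.385,"tz": 0,"rx": 0,"ry": 0,"rz": 16.1,"claw": 0.028}]}}

```text
clock: 1.35
eef_pos: [603.7, -243.6, 230.9]
tool_rot: [3.14, -0.001, 1.649]
force: [0.4, -0.1, 0.0]
width: 27.9
```

Run:
```python
from h import *
snap('wrist','w1.png'); c=calibration('wrist');print(c['origin'],proj(c,[603,-244,57]), proj(c,[599,-182,57]),proj(c,[608,-307,57]),read_state()['qpos'])
```

```text
[ 600.16091631 -153.90774757  374.84954419] [313.79473874 228.43664831] [315.06853254 155.3060712 ] [313.65774771 294.54684887] [ 0.53595015  0.64981535 -0.35468329  1.50679598  0.23813355  1.02503296
  0.21170421]
```

View pics/w1.png

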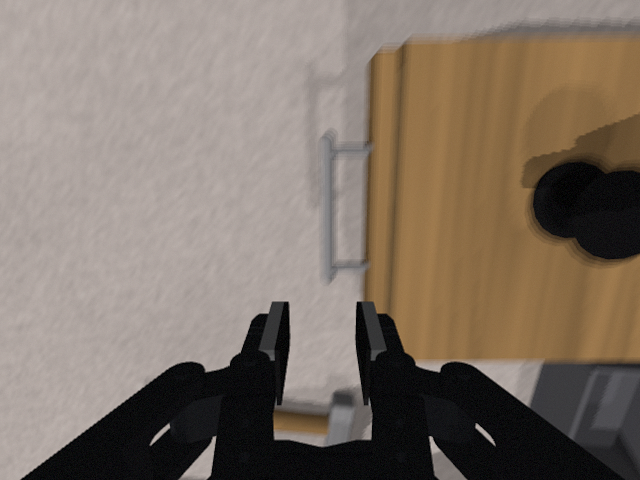

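The bar runs from about (329,134) to (331,282), some 16 px from the prediction, so the arm may still have been settling.

Run:
```python
from h import *
c=calibration('wrist');print(c['origin'],read_state()['eef_pos'],read_state()['tool_rot'])
a,b=atz(c,(329,134),57),atz(c,(331,282),57);print(a,b,(a+b)/2,np.linalg.norm(a-b), np.degrees(np.arctan2(-(a-b)[0],(a-b)[1])))
e=[atz(c,p,95) for p in((406,40),(390,360))];print(e, np.linalg.norm(e[0]-e[1]))
```

```text
[ 600.16091631 -153.90774757  374.84954419] [ 608.06046706 -234.75054667  231.1541747 ] [ 3.13557602 -0.00710146  1.65795001]
[ 608.7858118  -164.32242161   57.        ] [ 622.71383019 -293.13424125   57.        ] [ 615.74982099 -228.72833143   57.        ] 129.5626280025264 6.171237438976621
[array([652.82518477, -99.22019638,  95.        ]), array([ 677.70958818, -345.05326875,   95.        ])] 247.08932190865497
```

Request:
{"op": "apply_moves", "data": {"increments": [{"tx": 0,"ty": 0,"tz": -0.04,"rx": 0,"ry": 0,"rz": 0,"claw": 0.028},{"tx": 0,"ty": 0,"tz": -0.06,"rx": 0,"ry": 0,"rz": 0,"claw": 0.028},{"tx": 0,"ty": 0,"tz": -0.06,"rx": 0,"ry": 0,"rz": 0,"claw": 0.028},{"tx": 0,"ty": 0,"tz": -0.06,"rx": 0,"ry": 0,"rz": 0,"claw": 0.028},{"tx": 0,"ty": 0,"tz": -0.06,"rx": 0,"ry": 0,"rz": 0,"claw": 0.028}]}}

```text
clock: 1.9
eef_pos: [602.2, -246.4, 172.9]
tool_rot: [3.139, 0.001, 1.647]
force: [-0.1, 1.4, 1.2]
width: 28.2
```

Run:
```python
from h import *
s=read_state();print(s['eef_pos'],s['tool_rot'],np.abs(s['qd']).max())
c=calibration('wrist');print({k:v for k,v in c.items() if k!='camera_matrix'},proj(c,[603,-244,57]))
np.save('c2.npy',c,allow_pickle=True)
snap('wrist','w2.png',(240,60,240,320),1.8)
```

```text
[ 602.23596041 -246.43181636  172.85643744] [3.13910182e+00 9.18648367e-04 1.64732363e+00] 0.008303107237553188
{'origin': array([ 595.591665  , -164.38035706,  315.87878577]), 'attitude': array([-0.32449656, -0.00343497,  0.07738013])} [322.70119794 234.36197827]
```

View pics/w2.png

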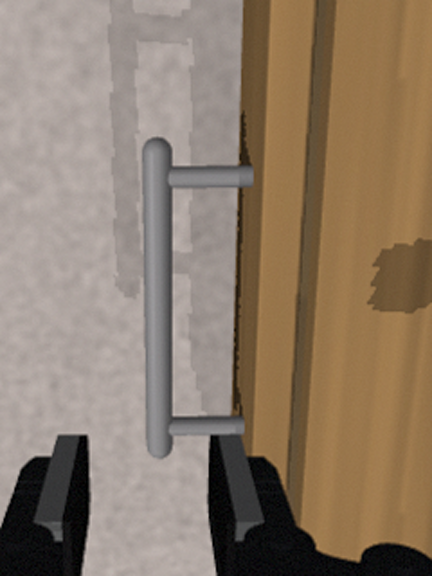

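The bar is sharp now, with its ends at crop (156,138) and (159,458).

Run:
```python
from h import *
c=calibration('wrist')
a,b=[atz(c,(240+u/1.8,60+v/1.8),57) for u,v in((156,139),(159,457))];print(a,b,(a+b)/2,np.linalg.norm(a-b), np.degrees(np.arctan2(-(a-b)[0],(a-b)[1])))
```

```text
[ 600.46418483 -177.25481875   57.        ] [ 612.32487921 -307.36131855   57.        ] [ 606.39453202 -242.30806865   57.        ] 130.6460001683156 5.208767952772435
```

Request:
{"op": "apply_moves", "data": {"increments": [{"tx": 0.0035,"ty": 0.003,"tz": -0.03,"rx": 0,"ry": 0,"rz": 0.1,"claw": 0.028},{"tx": 0.0035,"ty": 0.003,"tz": -0.06,"rx": 0,"ry": 0,"rz": 0.1,"claw": 0.028},{"tx": 0.0035,"ty": 0.003,"tz": -0.09,"rx": 0,"ry": 0,"rz": 0.1,"claw": 0.028},{"tx": 0.0035,"ty": 0.003,"tz": -0.115,"rx": 0,"ry": 0,"rz": 0.1,"claw": 0.028},{"tx": 0.0035,"ty": 0.003,"tz": -0.134,"rx": 0,"ry": 0,"rz": 0.1,"claw": 0.028},{"tx": 0.0035,"ty": 0.003,"tz": -0.134,"rx": 0,"ry": 0,"rz": 0.1,"claw": 0.028},{"tx": 0.0035,"ty": 0.003,"tz": -0.134,"rx": 0,"ry": 0,"rz": 0.1,"claw": 0.0},{"tx": 0.0035,"ty": 0.003,"tz": -0.134,"rx": 0,"ry": 0,"rz": 0.1,"claw": 0.0},{"tx": 0.0035,"ty": 0.003,"tz": -0.134,"rx": 0,"ry": 0,"rz": 0.1,"claw": 0.0},{"tx": 0.0035,"ty": 0.003,"tz": -0.134,"rx": 0,"ry": 0,"rz": 0.1,"claw": 0.0}]}}

```text
clock: 2.95
eef_pos: [606.5, -243.4, 39.2]
tool_rot: [3.138, 0.001, 1.656]
force: [0.3, 0.2, 5.1]
width: 8.9
```

Request:
{"op": "apply_moves", "data": {"increments": [{"tx": -0.007,"ty": -0.0006,"tz": 0,"rx": 0,"ry": 0,"rz": 0,"claw": 0.0},{"tx": -0.022,"ty": -0.0018,"tz": 0,"rx": 0,"ry": 0,"rz": 0,"claw": 0.0},{"tx": -0.04,"ty": -0.0033,"tz": 0,"rx": 0,"ry": 0,"rz": 0,"claw": 0.0},{"tx": -0.058,"ty": -0.0048,"tz": 0,"rx": 0,"ry": 0,"rz": 0,"claw": 0.0},{"tx": -0.076,"ty": -0.0063,"tz": 0,"rx": 0,"ry": 0,"rz": 0,"claw": 0.0},{"tx": -0.094,"ty": -0.0078,"tz": 0,"rx": 0,"ry": 0,"rz": 0,"claw": 0.0},{"tx": -0.112,"ty": -0.0093,"tz": 0,"rx": 0,"ry": 0,"rz": 0,"claw": 0.0},{"tx": -0.13,"ty": -0.0108,"tz": 0,"rx": 0,"ry": 0,"rz": 0,"claw": 0.0},{"tx": -0.145,"ty": -0.012,"tz": 0,"rx": 0,"ry": 0,"rz": 0,"claw": 0.0},{"tx": -0.157,"ty": -0.013,"tz": 0,"rx": 0,"ry": 0,"rz": 0,"claw": 0.0},{"tx": -0.164,"ty": -0.0136,"tz": 0,"rx": 0,"ry": 0,"rz": 0,"claw": 0.0},{"tx": -0.164,"ty": -0.0136,"tz": 0,"rx": 0,"ry": 0,"rz": 0,"claw": 0.0}]}}

```text
clock: 4.15
eef_pos: [440.3, -258.1, 39.1]
tool_rot: [3.14, 0.003, 1.655]
force: [0.4, -1.4, 12.6]
width: 8.9
```

Request:
{"op": "apply_moves", "data": {"increments": [{"tx": 0,"ty": 0,"tz": 0,"rx": 0,"ry": 0,"rz": 0,"claw": 0.028},{"tx": 0,"ty": 0,"tz": 0,"rx": 0,"ry": 0,"rz": 0,"claw": 0.028},{"tx": 0,"ty": 0,"tz": 0.04,"rx": 0,"ry": 0,"rz": 0,"claw": 0.028},{"tx": 0,"ty": 0,"tz": 0.085,"rx": 0,"ry": 0,"rz": 0,"claw": 0.028},{"tx": 0.02,"ty": 0,"tz": 0.13,"rx": 0,"ry": 0,"rz": 0,"claw": 0.05},{"tx": 0.05,"ty": 0,"tz": 0.16,"rx": 0,"ry": 0,"rz": 0,"claw": 0.05},{"tx": 0.08,"ty": 0.005,"tz": 0.18,"rx": 0,"ry": 0,"rz": 0,"claw": 0.05},{"tx": 0.095,"ty": 0.01,"tz": 0.18,"rx": 0,"ry": 0,"rz": 0,"claw": 0.05},{"tx": 0.095,"ty": 0.01,"tz": 0.18,"rx": 0,"ry": 0,"rz": 0,"claw": 0.05},{"tx": 0.095,"ty": 0.01,"tz": 0.18,"rx": 0,"ry": 0,"rz": 0,"claw": 0.05},{"tx": 0.095,"ty": 0.01,"tz": 0.18,"rx": 0,"ry": 0,"rz": 0,"claw": 0.05},{"tx": 0.095,"ty": 0.01,"tz": 0.18,"rx": 0,"ry": 0,"rz": 0,"claw": 0.05}]}}

```text
clock: 5.35
eef_pos: [534.4, -247.1, 216.7]
tool_rot: [-3.14, -0.0, 1.655]
force: [-0.4, -0.0, 0.2]
width: 50.4
```

Run:
```python
from h import *
s=read_state();print(s['eef_pos'],s['tool_rot'],np.abs(s['qd']).max())
snap('wrist','w3.png')
```

```text
[ 534.44390052 -247.05599986  216.70289078] [-3.13971096e+00 -3.20206592e-04  1.65548779e+00] 0.00859592005971134
```

View pics/w3.png

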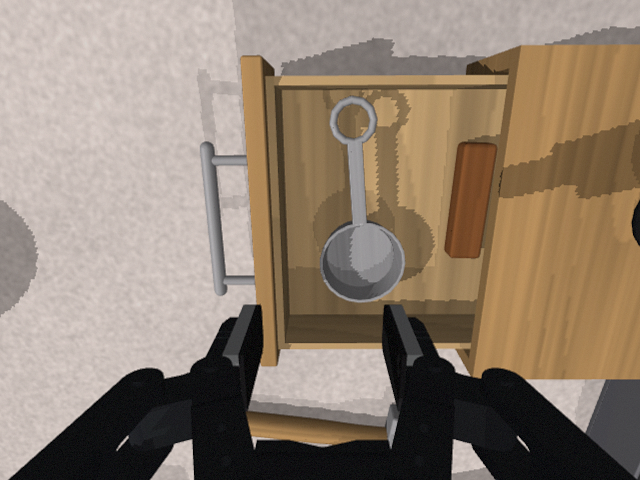

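The drawer is open. The pan's ring centre is at (354,121) on the +y side, and the dish mouth centre is at (362,261). A brown block lies behind it, clear of the handle.

Run:
```python
from h import *
c=calibration('wrist')
e=atz(c,(354,121),45);d=atz(c,(362,261),48);print(e,d,np.linalg.norm((e-d)[:2]))
x=(e-d)[:2];x/=np.linalg.norm(x);print('angle',np.degrees(np.arctan2(x[1],x[0])),'grip',e[:2]-50*x, d[:2]+70*x)
print('yaw tool deg',np.degrees(read_state()['tool_rot'][2]))
```

```text
[ 553.09835744 -166.29247487   45.        ] [ 572.99277099 -282.13869452   48.        ] 117.54205331409378
angle 99.74442357579777 grip [ 561.56103654 -215.57110171] [ 561.14502026 -213.14861696]
yaw tool deg 94.85322045259619
```

Request:
{"op": "apply_moves", "data": {"increments": [{"tx": 0.027,"ty": 0.033,"tz": -0.02,"rx": 0,"ry": 0,"rz": 0.98,"claw": 0.05},{"tx": 0.027,"ty": 0.033,"tz": -0.06,"rx": 0,"ry": 0,"rz": 0.98,"claw": 0.05},{"tx": 0.027,"ty": 0.033,"tz": -0.1,"rx": 0,"ry": 0,"rz": 0.98,"claw": 0.05},{"tx": 0.027,"ty": 0.033,"tz": -0.135,"rx": 0,"ry": 0,"rz": 0.98,"claw": 0.05},{"tx": 0.027,"ty": 0.033,"tz": -0.165,"rx": 0,"ry": 0,"rz": 0.98,"claw": 0.04},{"tx": 0.027,"ty": 0.033,"tz": -0.1855,"rx": 0,"ry": 0,"rz": 0.98,"claw": 0.04},{"tx": 0.027,"ty": 0.033,"tz": -0.1855,"rx": 0,"ry": 0,"rz": 0.98,"claw": 0.04},{"tx": 0.027,"ty": 0.033,"tz": -0.1855,"rx": 0,"ry": 0,"rz": 0.98,"claw": 0.0},{"tx": 0.027,"ty": 0.033,"tz": -0.1855,"rx": 0,"ry": 0,"rz": 0.98,"claw": 0.0},{"tx": 0.027,"ty": 0.033,"tz": -0.1855,"rx": 0,"ry": 0,"rz": 0.98,"claw": 0.0},{"tx": 0.027,"ty": 0.033,"tz": -0.1855,"rx": 0,"ry": 0,"rz": 0.98,"claw": 0.0},{"tx": 0.027,"ty": 0.033,"tz": -0.1855,"rx": 0,"ry": 0,"rz": 0.98,"claw": 0.0}]}}

```text
clock: 6.6
eef_pos: [563.8, -213.8, 32.9]
tool_rot: [3.139, 0.001, 1.742]
force: [0.4, -0.0, 2.2]
width: 9.7
```

Request:
{"op": "apply_moves", "data": {"increments": [{"tx": 0,"ty": 0,"tz": 0.01,"rx": 0,"ry": 0,"rz": 0,"claw": 0.0},{"tx": 0,"ty": 0,"tz": 0.03,"rx": 0,"ry": 0,"rz": 0,"claw": 0.0},{"tx": 0,"ty": 0,"tz": 0.06,"rx": 0,"ry": 0,"rz": 0,"claw": 0.0},{"tx": 0,"ty": 0,"tz": 0.1,"rx": 0,"ry": 0,"rz": 0,"claw": 0.0},{"tx": 0,"ty": 0,"tz": 0.14,"rx": 0,"ry": 0,"rz": 0,"claw": 0.0},{"tx": 0,"ty": 0,"tz": 0.18,"rx": 0,"ry": 0,"rz": 0,"claw": 0.0},{"tx": 0,"ty": 0,"tz": 0.22,"rx": 0,"ry": 0,"rz": 0,"claw": 0.0},{"tx": 0,"ty": 0,"tz": 0.25,"rx": 0,"ry": 0,"rz": 0,"claw": 0.0},{"tx": 0,"ty": 0,"tz": 0.25,"rx": 0,"ry": 0,"rz": 0,"claw": 0.0},{"tx": 0,"ty": 0,"tz": 0.25,"rx": 0,"ry": 0,"rz": 0,"claw": 0.0},{"tx": 0,"ty": 0,"tz": 0.25,"rx": 0,"ry": 0,"rz": 0,"claw": 0.0}]}}

```text
clock: 7.7
eef_pos: [561.4, -213.3, 280.3]
tool_rot: [-3.138, -0.001, 1.742]
force: [0.8, -0.2, -2.0]
width: 10.2
```

Run:
```python
from h import *
s=read_state();print(s['eef_pos'],s['tool_rot'],s['qpos'],s['force'],s['torque'],s['width'])
snap('wrist','w4.png',(160,60,320,360),1.6)
c=calibration('wrist');print(c['origin']-s['eef_pos'],np.degrees(c['attitude']))
p=s['eef_pos'];yaw=s['tool_rot'][2];x=np.array([-np.cos(yaw),-np.sin(yaw),0])*-1
for dz in (10,14,18,25):print(dz,np.round([(proj(c,p+x*r+[0,0,dz])-[160,60])*1.6 for r in (31,50,69)]))
```

```text
[ 561.42587693 -213.32046347  280.33655084] [-3.13847079e+00 -1.49613218e-03  1.74208946e+00] [ 0.58620066  0.53672626 -0.43140623  1.58761445  0.2452974   1.07483858
  0.26146494] [ 0.84003737 -0.22349608 -2.03631538] [0.09935122 0.05781476 0.01777707] 10.154079494544032
[-13.41060204  80.8436044  143.01535665] [-18.44632083   0.12907741   9.86562361]
10 [[258. 321.]
 [258. 242.]
 [258. 155.]]
14 [[258. 327.]
 [258. 246.]
 [258. 157.]]
18 [[258. 334.]
 [258. 250.]
 [258. 159.]]
25 [[258. 346.]
 [258. 259.]
 [258. 163.]]
```

View pics/w4.png

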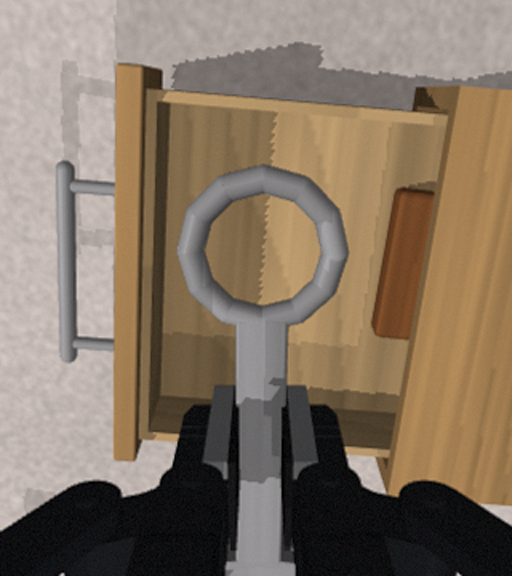

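The pan is held level. The ring centre is at crop (263,245), about 50 mm ahead of the TCP and 14 mm behind it along the fingers, as planned. Next I swing towards the stand.

Request:
{"op": "apply_moves", "data": {"increments": [{"tx": -0.02,"ty": 0.01,"tz": 0.015,"rx": 0,"ry": 0,"rz": -1.3,"claw": 0.0},{"tx": -0.035,"ty": 0.035,"tz": 0.03,"rx": 0,"ry": 0,"rz": -2.9,"claw": 0.0},{"tx": -0.05,"ty": 0.065,"tz": 0.045,"rx": 0,"ry": 0,"rz": -4.5,"claw": 0.0},{"tx": -0.06,"ty": 0.1,"tz": 0.06,"rx": 0,"ry": 0,"rz": -6.1,"claw": 0.0},{"tx": -0.07,"ty": 0.135,"tz": 0.06,"rx": 0,"ry": 0,"rz": -7.7,"claw": 0.0},{"tx": -0.071,"ty": 0.17,"tz": 0.06,"rx": 0,"ry": 0,"rz": -9.3,"claw": 0.0},{"tx": -0.071,"ty": 0.205,"tz": 0.06,"rx": 0,"ry": 0,"rz": -10.9,"claw": 0.0},{"tx": -0.071,"ty": 0.24,"tz": 0.06,"rx": 0,"ry": 0,"rz": -12.5,"claw": 0.0},{"tx": -0.071,"ty": 0.27,"tz": 0.06,"rx": 0,"ry": 0,"rz": -14.1,"claw": 0.0},{"tx": -0.071,"ty": 0.295,"tz": 0.06,"rx": 0,"ry": 0,"rz": -15.7,"claw": 0.0},{"tx": -0.071,"ty": 0.315,"tz": 0.06,"rx": 0,"ry": 0,"rz": -17.3,"claw": 0.0},{"tx": -0.071,"ty": 0.323,"tz": 0.06,"rx": 0,"ry": 0,"rz": -18.9,"claw": 0.0}]}}

```text
clock: 8.95
eef_pos: [490.9, 112.1, 340.5]
tool_rot: [-3.141, 0.003, 0.091]
force: [-0.5, -0.0, -1.9]
width: 10.0
```

```bash
cat >> h.py <<'E'
def plan(eye,tilt,yawdeg=-7.0):
    """shift (m) and turn (5deg) from present pose to put eye at given place with tool tilted (deg from down)"""
    s=read_state();sx=np.array([np.cos(np.radians(yawdeg)),np.sin(np.radians(yawdeg)),0]);z=np.array([0,0,1.])
    t=np.radians(tilt);tz=np.sin(t)*sx-np.cos(t)*z;tx=np.cos(t)*sx+np.sin(t)*z;ty=np.cross(tz,tx)
    p=np.array(eye)-50*tx-1.1*ty+14*tz
    Rt=np.c_[tx,ty,tz];Rc=rot(s['tool_rot'])
    rv=R.from_matrix(Rt@Rc.T).as_rotvec(degrees=True)/5
    return np.round((p-s['eef_pos'])/1000,4),np.round(rv,2),np.round(p,1)
BALL=np.array([597.3,210.5,300.]);U=np.array([-.7018,.0863,.7071])
E
python3 - <<'E'
from h import *
s=read_state();print(s['eef_pos'],np.degrees(s['tool_rot']),s['qpos'],s['width'],s['force'])
print(plan(BALL+45*U,45)); print(plan(BALL+85*U,45))
E
```

```text
[490.87147776 112.08038264 340.47143583] [-1.79950694e+02  1.46783254e-01  5.19769077e+00] [-0.12222129  0.30780858 -0.21114696  1.75391919  0.07008001  1.08959766
 -1.83641969] 9.981751270149598 [-0.49216847 -0.02329594 -1.92819061]
(array([ 0.0497,  0.1065, -0.0539]), array([-0.15, -9.04, -2.32]), array([540.6, 218.6, 286.6]))
(array([ 0.0216,  0.1099, -0.0256]), array([-0.15, -9.04, -2.32]), array([512.5, 222. , 314.8]))
```

Request:
{"op": "apply_moves", "data": {"increments": [{"tx": 0,"ty": 0.02,"tz": 0,"rx": -0.02,"ry": -1.3,"rz": -0.33,"claw": 0.0},{"tx": 0,"ty": 0.04,"tz": 0,"rx": -0.04,"ry": -2.6,"rz": -0.66,"claw": 0.0},{"tx": 0,"ty": 0.06,"tz": 0,"rx": -0.06,"ry": -3.9,"rz": -1.0,"claw": 0.0},{"tx": 0.005,"ty": 0.08,"tz": -0.005,"rx": -0.09,"ry": -5.2,"rz": -1.33,"claw": 0.0},{"tx": 0.01,"ty": 0.1,"tz": -0.01,"rx": -0.11,"ry": -6.5,"rz": -1.66,"claw": 0.0},{"tx": 0.016,"ty": 0.11,"tz": -0.02,"rx": -0.13,"ry": -7.8,"rz": -2.0,"claw": 0.0},{"tx": 0.0216,"ty": 0.11,"tz": -0.0256,"rx": -0.15,"ry": -9.04,"rz": -2.32,"claw": 0.0},{"tx": 0.036,"ty": 0.108,"tz": -0.04,"rx": -0.15,"ry": -9.04,"rz": -2.32,"claw": 0.0},{"tx": 0.0497,"ty": 0.1065,"tz": -0.0539,"rx": -0.15,"ry": -9.04,"rz": -2.32,"claw": 0.0},{"tx": 0.0497,"ty": 0.1065,"tz": -0.0539,"rx": -0.15,"ry": -9.04,"rz": -2.32,"claw": 0.0},{"tx": 0.0497,"ty": 0.1065,"tz": -0.0539,"rx": -0.15,"ry": -9.04,"rz": -2.32,"claw": 0.0},{"tx": 0.0497,"ty": 0.1065,"tz": -0.0539,"rx": -0.15,"ry": -9.04,"rz": -2.32,"claw": 0.0}]}}

```text
clock: 10.15
eef_pos: [542.0, 232.1, 319.9]
tool_rot: [3.098, -0.738, -0.109]
force: [-0.3, -0.4, -0.5]
width: 9.9
```

Run:
```python
from h import *
s=read_state();print(s['eef_pos'],s['qpos'],np.abs(s['qd']).max(),s['width'])
print(plan(BALL+45*U,45))
c=calibration('wrist');snap('wrist','w5.png',(120,0,400,400),1.45)
np.save('c5.npy',c,allow_pickle=True)
T=rot(s['tool_rot']);e=s['eef_pos']+T@[50,1.1,-14]
f=lambda p:np.round((proj(c,p)-[120,0])*1.45)
print('eye',e,f(e),'ball',f(BALL),'collar',f(BALL-59.4*U), 'posttop',f([655.5,202.5,330]))
```

```text
[542.02050013 232.1033328  319.87249413] [-1.49452124  0.4569598   0.99862502  2.15677793  0.64246716  0.23356471
 -2.94104806] 0.0933810521275593 9.876784702023457
(array([-0.0014, -0.0135, -0.0333]), array([ 0.3 , -0.58,  0.2 ]), array([540.6, 218.6, 286.6]))
eye [569.34803901 228.61064815 363.89767752] [299. 311.] ball [330. 321.] collar [318. 282.] posttop [333. 139.]
```

View pics/w5.png

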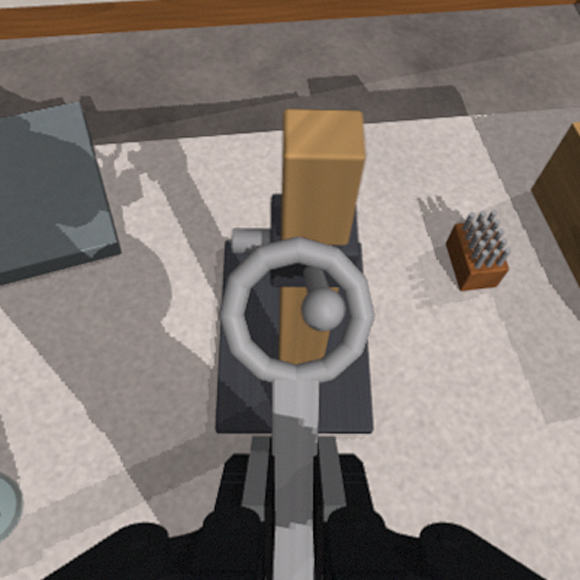

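The ring faces the ball well here, but the arm has stopped short: joint 6 and joint 7 are at their limits. A ring this loose (26 mm hole, 16 mm ball) needs only about 25–30° of tilt. I'll fit a rough kinematic model to choose a comfortable tilt.

```bash
cat > k.py <<'E'
from h import *
from scipy.optimize import least_squares
D=[([1.26218736,.62933037,.03846453,1.51839732,-.02701629,.99629654,-.01998587],[156.145,-630.308,230.39],[-3.13967984,2.5e-5,.24279532]),
([.53595015,.64981535,-.35468329,1.50679598,.23813355,1.02503296,.21170421],[608.06,-234.75,231.15],[3.13557602,-.0071,1.65795]),
([.58620066,.53672626,-.43140623,1.58761445,.2452974,1.07483858,.26146494],[561.426,-213.32,280.337],[-3.13847,-.0015,1.742089]),
([-.12222129,.30780858,-.21114696,1.75391919,.07008001,1.08959766,-1.83641969],[490.871,112.08,340.471],[-3.14073,.00256,.090717]),
([-1.49452124,.4569598,.99862502,2.15677793,.64246716,.23356471,-2.94104806],[542.02,232.1,319.87],[3.098,-.738,-.109])]
def fk(q,p,s):
    rz=lambda a:R.from_euler('z',a);ry=lambda a:R.from_euler('y',a)
    r=rz(s[0]*q[0]+p[0]);x=np.array([0,0,p[1]])
    r=r*ry(q[1]);r=r*rz(s[1]*q[2]);x=x+r.apply([p[2],0,p[3]])
    r=r*ry(q[3]);r=r*rz(s[2]*q[4]);x=x+r.apply([p[4],0,p[5]])
    r=r*ry(q[5]);x=x+r.apply([p[6],0,p[7]]);r=r*rz(s[3]*q[6]+p[8]);return x,r
def res(p,s):
    o=[]
    for q,x,a in D:
        X,r=fk(q,p,s);o+=list((X-x)/10);o+=list((r.inv()*R.from_euler('xyz',a)).as_rotvec()*20)
    return o
if __name__=='__main__':
    import itertools
    best=None
    for s in itertools.product([1,-1],repeat=4):
        for b in(-2.59,-.066,0.5):
          for w in (-1.57,0,1.57,3.1):
            p=least_squares(res,[b,330,0,350,0,350,50,250,w],args=(s,),max_nfev=60)
            if best is None or p.cost<best[0]:best=(p.cost,p.x,s)
    print(best[0],np.round(best[1],3),best[2],np.abs(np.array(res(best[1],best[2]))).max())
    np.savez('k.npz',p=best[1],s=best[2])
E
python3 k.py
```

```text
0.4093448689981868 [-4.50000e-02  3.43729e+02  5.34900e+00  5.60317e+02 -4.67500e+00
  3.64280e+02 -7.63800e+00  3.70796e+02  1.52800e+00] (-1, -1, -1, -1) 0.6095657415481025
```

```bash
cat > ik.py <<'E'
from k import *
k=np.load('k.npz');P,S=k['p'],list(k['s'])
lo=np.array([-3.06,-.37,-1.25,.18,-1.1,.23,-2.94]);hi=np.array([3.06,2.12,1.32,2.47,4.24,1.98,2.94])
def pose(eye,tilt,yd,roll=0):
    a=np.radians(yd);sx=np.array([np.cos(a),np.sin(a),0]);z=np.array([0,0,1.]);t=np.radians(tilt)
    tz=np.sin(t)*sx-np.cos(t)*z;tx=np.cos(t)*sx+np.sin(t)*z;ty=np.cross(tz,tx)
    c,s=np.cos(np.radians(roll)),np.sin(np.radians(roll));tx,ty=c*tx+s*ty,c*ty-s*tx
    return np.array(eye)-50*tx-1.1*ty+14*tz,R.from_matrix(np.c_[tx,ty,tz])
def ik(x,r,q0,w=.02):
    def f(q):
        X,rr=fk(q,P,S);return np.r_[(X-x)/10,(rr.inv()*r).as_rotvec()*20,w*(q-q0)]
    m=least_squares(f,np.clip(q0,lo+.01,hi-.01),bounds=(lo,hi));return m.x,np.abs(f(m.x)[:6]).max()
E
python3 - <<'E'
from ik import *
q0=np.array([-.12,.31,-.2,1.75,.07,1.09,-1.84])
for roll in(0,-40,-80):
 for d in(30,-35):
  for t in(45,38,30,24,18):
   q,e=ik(*pose(BALL+d*U,t,-7,roll),q0);print(roll,d,t,np.round(q,2),round(e,2))
E
```

```text
0 30 45 [-1.32  0.48  0.84  2.14  0.65  0.23 -2.94] 2.22
0 30 38 [-1.18  0.4   0.68  2.16  0.7   0.23 -2.94] 0.76
0 30 30 [-0.87  0.33  0.32  2.1   0.61  0.37 -2.81] 0.0
0 30 24 [-0.63  0.32  0.07  2.01  0.47  0.52 -2.65] 0.0
0 30 18 [-0.51  0.33 -0.04  1.92  0.33  0.65 -2.48] 0.0
0 -35 45 [-1.1   0.56  0.65  2.06  0.67  0.23 -2.94] 3.05
0 -35 38 [-0.95  0.5   0.49  2.07  0.73  0.23 -2.94] 1.6
0 -35 30 [-0.83  0.46  0.38  2.08  0.55  0.23 -2.72] 0.0
0 -35 24 [-0.71  0.44  0.25  1.99  0.31  0.38 -2.46] 0.0
0 -35 18 [-0.53  0.44  0.06  1.89  0.27  0.55 -2.39] 0.0
-40 30 45 [-1.11  0.38  0.63  2.23  1.43  0.23 -2.94] 1.47
-40 30 38 [-0.34  0.32 -0.33  2.22  1.45  0.52 -2.91] 0.0
-40 30 30 [-0.51  0.29 -0.05  2.12  0.84  0.42 -2.27] 0.0
-40 30 24 [-0.39  0.3  -0.15  2.03  0.58  0.53 -1.98] 0.0
-40 30 18 [-0.3   0.32 -0.23  1.94  0.41  0.66 -1.8 ] 0.0
-40 -35 45 [-0.87  0.48  0.43  2.14  1.47  0.23 -2.94] 2.42
-40 -35 38 [-0.72  0.44  0.27  2.16  1.51  0.23 -2.94] 0.49
-40 -35 30 [-0.69  0.42  0.28  2.09  0.67  0.23 -2.08] 0.0
-40 -35 24 [-0.43  0.42 -0.04  2.    0.58  0.42 -1.95] 0.0
-40 -35 18 [-0.3   0.43 -0.18  1.91  0.44  0.57 -1.79] 0.0
-80 30 45 [-0.15  0.35 -0.57  2.27  1.73  0.67 -2.45] 0.0
-80 30 38 [-0.3   0.29 -0.29  2.18  1.36  0.47 -2.04] 0.0
-80 30 30 [-0.28  0.29 -0.26  2.07  0.85  0.48 -1.51] 0.0
-80 30 24 [-0.18  0.32 -0.35  1.98  0.62  0.59 -1.27] 0.0
-80 30 18 [-0.11  0.35 -0.42  1.89  0.48  0.71 -1.11] 0.0
-80 -35 45 [-0.03  0.52 -0.69  2.23  1.88  0.79 -2.52] 0.0
-80 -35 38 [-0.16  0.44 -0.42  2.14  1.6   0.51 -2.23] 0.0
-80 -35 30 [-0.32  0.41 -0.15  2.04  0.95  0.38 -1.58] 0.0
-80 -35 24 [-0.19  0.43 -0.3   1.95  0.71  0.51 -1.31] 0.0
-80 -35 18 [-0.1   0.47 -0.39  1.85  0.56  0.65 -1.14] 0.0
```

Request:
{"op": "apply_moves", "data": {"increments": [{"tx": -0.005,"ty": 0,"tz": 0.01,"rx": 0.1,"ry": 0.85,"rz": 0,"claw": 0.0},{"tx": -0.01,"ty": 0,"tz": 0.02,"rx": 0.2,"ry": 1.7,"rz": 0,"claw": 0.0},{"tx": -0.015,"ty": 0,"tz": 0.03,"rx": 0.3,"ry": 2.5,"rz": 0,"claw": 0.0},{"tx": -0.02,"ty": 0,"tz": 0.04,"rx": 0.41,"ry": 3.37,"rz": 0,"claw": 0.0},{"tx": -0.02,"ty": 0,"tz": 0.04,"rx": 0.41,"ry": 3.37,"rz": 0,"claw": 0.0},{"tx": -0.02,"ty": 0,"tz": 0.04,"rx": 0.41,"ry": 3.37,"rz": 0,"claw": 0.0}]}}

```text
clock: 10.8
eef_pos: [524.0, 227.8, 361.4]
tool_rot: [3.104, -0.445, -0.122]
force: [0.3, 0.4, -1.5]
width: 10.6
```

```bash
cat >> ik.py <<'E'
def go(eye,tilt,yd=-7,roll=0):
    s=read_state();x,r=pose(eye,tilt,yd,roll)
    rv=(r*R.from_matrix(rot(s['tool_rot'])).inv()).as_rotvec(degrees=True)/5
    q,e=ik(x,r,s['qpos']);print('shift',np.round((x-s['eef_pos'])/1000,4),'turn',np.round(rv,2),'q',np.round(q,2),round(e,2))
def show():
    s=read_state();T=rot(s['tool_rot']);print(s['clock'],'p',np.round(s['eef_pos'],1),'q',np.round(s['qpos'],2),'F',np.round(s['force'],1),np.round(s['width'],1))
    e=s['eef_pos']+T@[50,1.1,-14];d=e-BALL;print('eye',np.round(e,1),'along U',round(d@U,1),'off',np.round(d-(d@U)*U,1),'tz.U',np.degrees(np.arccos(-T[:,2]@U)))
E
python3 - <<'E'
from ik import *
show();go(BALL+45*U,28,-7,-20)
E
```

```text
10.8 p [524.  227.8 361.4] q [-1.08  0.26  0.54  1.9   0.27  0.71 -2.46] F [ 0.3  0.4 -1.5] 10.6
eye [562.7 222.5 395.6] along U 92.9 off [30.6  4.  29.9] tz.U 19.620384703960333
shift [ 0.0048 -0.0251 -0.0642] turn [-1.46 -0.25  3.76] q [-0.95  0.3   0.46  2.1   0.38  0.39 -2.2 ] 0.0
```

Request:
{"op": "apply_moves", "data": {"increments": [{"tx": 0,"ty": -0.004,"tz": 0,"rx": -0.3,"ry": -0.05,"rz": 0.7,"claw": 0.0},{"tx": 0,"ty": -0.008,"tz": 0,"rx": -0.6,"ry": -0.1,"rz": 1.5,"claw": 0.0},{"tx": 0,"ty": -0.016,"tz": -0.015,"rx": -0.9,"ry": -0.15,"rz": 2.3,"claw": 0.0},{"tx": 0,"ty": -0.025,"tz": -0.03,"rx": -1.2,"ry": -0.2,"rz": 3.1,"claw": 0.0},{"tx": 0.005,"ty": -0.025,"tz": -0.05,"rx": -1.46,"ry": -0.25,"rz": 3.76,"claw": 0.0},{"tx": 0.005,"ty": -0.025,"tz": -0.064,"rx": -1.46,"ry": -0.25,"rz": 3.76,"claw": 0.0},{"tx": 0.005,"ty": -0.025,"tz": -0.064,"rx": -1.46,"ry": -0.25,"rz": 3.76,"claw": 0.0},{"tx": 0.005,"ty": -0.025,"tz": -0.064,"rx": -1.46,"ry": -0.25,"rz": 3.76,"claw": 0.0},{"tx": 0.005,"ty": -0.025,"tz": -0.064,"rx": -1.46,"ry": -0.25,"rz": 3.76,"claw": 0.0}]}}

```text
clock: 11.7
eef_pos: [528.3, 206.2, 297.8]
tool_rot: [2.961, -0.457, 0.275]
force: [-0.5, 0.2, -1.2]
width: 9.8
```

Run:
```python
from ik import *
show()
# ball from w5: crop(324,310) ; w5 frame
c5=np.load('c5.npy',allow_pickle=True).item()
uv=(120+324/1.45,310/1.45);print('w5 ball at z300',atz(c5,uv,300),'pred eye px vs seen (298,311)')
ct=calibration('top');print(tri(c5,uv,ct,((503-400)/4+220,305/4+160)))
c=calibration('wrist');s=read_state();T=rot(s['tool_rot']);e=s['eef_pos']+T@[50,1.1,-14]
print(np.round(proj(c,e)),np.round(proj(c,BALL)),np.abs(s['qd']).max())
snap('wrist','w6.png',(120,0,400,400),1.45);np.save('c6.npy',c,allow_pickle=True)
go(BALL-37*U,28,-7,-20)
```

```text
11.7 p [528.3 206.2 297.8] q [-1.    0.31  0.49  2.07  0.37  0.43 -2.2 ] F [-0.5  0.2 -1.2] 9.8
eye [565.2 218.1 332.4] along U 46.0 off [ 0.2  3.6 -0.2] tz.U 17.00069606391404
w5 ball at z300 [602.09076136 211.87394763 300.        ] pred eye px vs seen (298,311)
(array([597.79198545, 212.06745281, 306.46576179]), np.float64(2.5093499114632074))
[326. 214.] [344. 165.] 0.007314630924757225
shift [ 0.0578 -0.0106 -0.0587] turn [ 0.01  0.   -0.07] q [-0.8   0.45  0.39  2.07  0.34  0.25 -2.13] 0.0
```

View pics/w6.png

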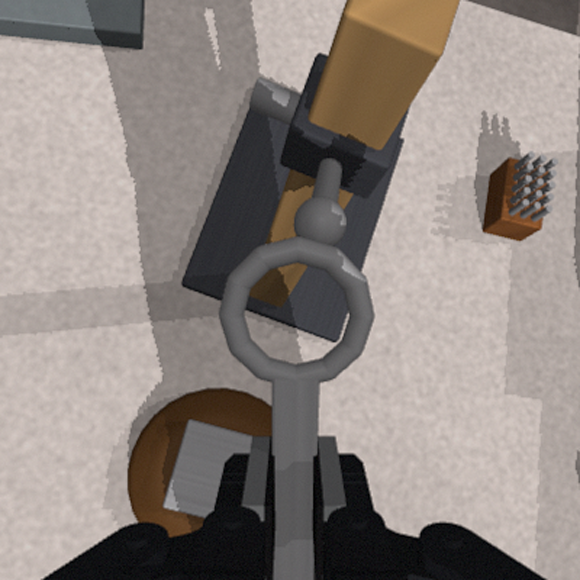

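The ring centre is at crop (297,311) as predicted. The ball is at (321,219), about 14 px above its prediction. I'll re-triangulate it from all the views.

Run:
```python
from ik import *
c5=np.load('c5.npy',allow_pickle=True).item();c6=np.load('c6.npy',allow_pickle=True).item();ct=calibration('top');cs=calibration('scene')
obs=[(c5,(120+324/1.45,310/1.45)),(c6,(120+321/1.45,219/1.45)),(ct,((503-400)/4+220,305/4+160)),(cs,(330+257/3.3,190+58/3.3))]
def f(P,w):
    o=[]
    for (c,uv),k in zip(obs,w):
        O,d=ray(c,uv);v=P-O;o+=list(k*np.cross(v,d))
    return np.array(o)
for w in((.5,1,0,0),(.7,1,1,1),(0,1,1,1),(0,1,1,0),(0,1,0,1)):
    m=least_squares(f,BALL,args=(w,));print(w,np.round(m.x,1),np.round([np.linalg.norm(r) for r in f(m.x,(1,1,1,1)).reshape(-1,3)],1))
# shaft base at collar in w6 crop (329,160): on-line point check for vertical plane & prong
c=c6
for b in ([597.5,211.5,302],[599,210.5,305],[600,211,304]):
    b=np.array(b);print(b,np.round((proj(c,b)-[120,0])*1.45),'collar pt',np.round((proj(c,b-59.4*U)-[120,0])*1.45),'posttop',np.round((proj(c,[b[0]+58.6,b[1]-7.2,330])-[120,0])*1.45))
```

```text
(0.5, 1, 0, 0) [608.5 211.  288.5] [ 1.1  0.3  9.5 15.2]
(0.7, 1, 1, 1) [600.3 212.6 301.8] [0.8 2.3 2.8 0.8]
(0, 1, 1, 1) [600.2 212.7 301.7] [1.  2.5 2.6 0.7]
(0, 1, 1, 0) [598.2 212.4 308.3] [0.9 2.2 2.2 7.3]
(0, 1, 0, 1) [602.5 213.2 302.4] [1.8 0.1 5.1 0.1]
[597.5 211.5 302. ] [323. 236.] collar pt [332. 178.] posttop [408.   9.]
[599.  210.5 305. ] [329. 229.] collar pt [337. 171.] posttop [412.   6.]
[600 211 304] [327. 226.] collar pt [335. 170.] posttop [411.   2.]
```

Request:
{"op": "apply_moves", "data": {"increments": [{"tx": 0.006,"ty": -0.004,"tz": -0.003,"rx": 0,"ry": 0,"rz": 0,"claw": 0.0},{"tx": 0.012,"ty": -0.004,"tz": -0.0055,"rx": 0,"ry": 0,"rz": 0,"claw": 0.0},{"tx": 0.012,"ty": -0.004,"tz": -0.0055,"rx": 0,"ry": 0,"rz": 0,"claw": 0.0},{"tx": 0.012,"ty": -0.004,"tz": -0.0055,"rx": 0,"ry": 0,"rz": 0,"claw": 0.0}]}}

```text
clock: 12.15
eef_pos: [540.5, 201.6, 291.7]
tool_rot: [2.96, -0.456, 0.274]
force: [-0.5, 0.3, -1.9]
width: 10.2
```

```bash
sed -i 's/^BALL=np.array(\[597.3,210.5,300.\])/BALL=np.array([601.5,212.8,302.3])/' h.py
python3 - <<'E'
from ik import *
show();go(BALL-15*U,28,-7,-20)
E
```

```text
12.15 p [540.5 201.6 291.7] q [-0.96  0.33  0.48  2.06  0.36  0.41 -2.17] F [-0.5  0.3 -1.9] 10.2
eye [577.5 213.5 326.3] along U 33.9 off [-0.3 -2.2  0. ] tz.U 17.041574777524147
shift [ 0.0345 -0.0018 -0.0346] turn [ 0.02 -0.01 -0.05] q [-0.84  0.41  0.42  2.06  0.32  0.29 -2.12] 0.0
```

Request:
{"op": "apply_moves", "data": {"increments": [{"tx": 0.004,"ty": 0.0015,"tz": -0.004,"rx": 0,"ry": 0,"rz": 0,"claw": 0.0},{"tx": 0.01,"ty": 0.001,"tz": -0.01,"rx": 0,"ry": 0,"rz": 0,"claw": 0.0},{"tx": 0.016,"ty": 0.0003,"tz": -0.016,"rx": 0,"ry": 0,"rz": 0,"claw": 0.0},{"tx": 0.022,"ty": -0.0003,"tz": -0.022,"rx": 0,"ry": 0,"rz": 0,"claw": 0.0},{"tx": 0.028,"ty": -0.001,"tz": -0.028,"rx": 0,"ry": 0,"rz": 0,"claw": 0.0},{"tx": 0.0345,"ty": -0.0018,"tz": -0.0346,"rx": 0,"ry": 0,"rz": 0,"claw": 0.0},{"tx": 0.0345,"ty": -0.0018,"tz": -0.0346,"rx": 0,"ry": 0,"rz": 0,"claw": 0.0},{"tx": 0.0345,"ty": -0.0018,"tz": -0.0346,"rx": 0,"ry": 0,"rz": 0,"claw": 0.0}]}}

```text
clock: 12.95
eef_pos: [574.8, 199.8, 256.9]
tool_rot: [2.96, -0.455, 0.274]
force: [-0.1, 0.1, -1.8]
width: 10.1
```

Run:
```python
from ik import *
show();go(BALL-37*U,28,-7,-20);go(BALL-37*U+[-4.5,0,-4.5],28,-7,-20)
snap('wrist','w7.png',(120,0,400,400),1.45)
c=calibration('wrist');print(np.round((proj(c,BALL)-[120,0])*1.45))
```

```text
12.95 p [574.8 199.8 256.9] q [-0.86  0.42  0.43  2.04  0.32  0.33 -2.12] F [-0.1  0.1 -1.8] 10.1
eye [611.8 211.7 291.4] along U -15.0 off [-0.2  0.2 -0.3] tz.U 17.061848424112025
shift [ 0.0157 -0.0018 -0.0154] turn [ 0.02 -0.01 -0.06] q [-0.8   0.45  0.4   2.05  0.31  0.26 -2.1 ] 0.0
shift [ 0.0112 -0.0018 -0.0199] turn [ 0.02 -0.01 -0.06] q [-0.81  0.46  0.41  2.07  0.32  0.24 -2.11] 0.0
[294. 344.]
```

No contact forces so far. I'll go on down the prong and then lower, to feel whether the ring bears on it.

Request:
{"op": "apply_moves", "data": {"increments": [{"tx": 0.006,"ty": -0.0006,"tz": -0.007,"rx": 0,"ry": 0,"rz": 0,"claw": 0.0},{"tx": 0.011,"ty": -0.0012,"tz": -0.013,"rx": 0,"ry": 0,"rz": 0,"claw": 0.0},{"tx": 0.0145,"ty": -0.0018,"tz": -0.018,"rx": 0,"ry": 0,"rz": 0,"claw": 0.0},{"tx": 0.0145,"ty": -0.0018,"tz": -0.018,"rx": 0,"ry": 0,"rz": 0,"claw": 0.0},{"tx": 0.0145,"ty": -0.0018,"tz": -0.018,"rx": 0,"ry": 0,"rz": 0,"claw": 0.0}]}}

```text
clock: 13.5
eef_pos: [589.3, 198.0, 238.9]
tool_rot: [2.96, -0.455, 0.275]
force: [-0.9, 0.1, -1.7]
width: 10.2
```

Request:
{"op": "apply_moves", "data": {"increments": [{"tx": 0,"ty": 0,"tz": -0.003,"rx": 0,"ry": 0,"rz": 0,"claw": 0.0},{"tx": 0,"ty": 0,"tz": -0.006,"rx": 0,"ry": 0,"rz": 0,"claw": 0.0},{"tx": 0,"ty": 0,"tz": -0.008,"rx": 0,"ry": 0,"rz": 0,"claw": 0.0},{"tx": 0,"ty": 0,"tz": -0.008,"rx": 0,"ry": 0,"rz": 0,"claw": 0.0}]}}

```text
clock: 13.9
eef_pos: [590.9, 198.8, 232.6]
tool_rot: [2.961, -0.46, 0.275]
force: [-0.6, -0.1, 5.6]
width: 10.0
```

Run:
```python
from ik import *
show()
```

```text
13.9 p [590.9 198.8 232.6] q [-0.82  0.48  0.41  2.03  0.33  0.27 -2.13] F [-0.6 -0.1  5.6] 10.0
eye [627.7 210.6 267.3] along U -43.3 off [-4.2  1.6 -4.4] tz.U 16.843641352345742
```

The upward force of about 7 N shows the ring is over the prong and bearing on it. Its upper edge is already at the collar. I'll release here and let the pan swing down out of the fingers.

Request:
{"op": "apply_moves", "data": {"increments": [{"tx": 0,"ty": 0,"tz": 0.003,"rx": 0,"ry": 0,"rz": 0,"claw": 0.0},{"tx": 0,"ty": 0,"tz": 0.003,"rx": 0,"ry": 0,"rz": 0,"claw": 0.0},{"tx": 0,"ty": 0,"tz": 0.003,"rx": 0,"ry": 0,"rz": 0,"claw": 0.03},{"tx": 0,"ty": 0,"tz": 0.003,"rx": 0,"ry": 0,"rz": 0,"claw": 0.03},{"tx": 0,"ty": 0,"tz": 0.003,"rx": 0,"ry": 0,"rz": 0,"claw": 0.03},{"tx": 0,"ty": 0,"tz": 0.003,"rx": 0,"ry": 0,"rz": 0,"claw": 0.03},{"tx": 0,"ty": 0,"tz": 0.003,"rx": 0,"ry": 0,"rz": 0,"claw": 0.03},{"tx": 0,"ty": 0,"tz": 0.003,"rx": 0,"ry": 0,"rz": 0,"claw": 0.03},{"tx": 0,"ty": 0,"tz": 0.003,"rx": 0,"ry": 0,"rz": 0,"claw": 0.03},{"tx": 0,"ty": 0,"tz": 0.003,"rx": 0,"ry": 0,"rz": 0,"claw": 0.03}]}}

```text
clock: 14.9
eef_pos: [589.3, 198.3, 234.2]
tool_rot: [2.96, -0.456, 0.275]
force: [-1.0, 0.7, -0.2]
width: 30.1
```

Run:
```python
from ik import *
show(); T=rot(read_state()['tool_rot']);print(T)
snap('scene','s8.png',(350,190,130,130),4);snap('wrist','w8.png')
```

```text
14.9 p [589.3 198.3 234.2] q [-0.82  0.47  0.41  2.03  0.33  0.28 -2.12] F [-1.   0.7 -0.2] 30.1
eye [626.2 210.2 268.8] along U -41.3 off [-4.3  0.9 -4.4] tz.U 17.041047724432012
[[ 0.86426848  0.19057982  0.46553123]
 [ 0.24367904 -0.96823685 -0.05601711]
 [ 0.44006876  0.16185403 -0.8832569 ]]
```

Request:
{"op": "apply_moves", "data": {"increments": [{"tx": -0.01,"ty": 0.001,"tz": 0.012,"rx": 0,"ry": 0,"rz": 0,"claw": 0.03},{"tx": -0.025,"ty": 0,"tz": 0.025,"rx": 0,"ry": 0,"rz": 0,"claw": 0.03},{"tx": -0.05,"ty": 0,"tz": 0.045,"rx": 0,"ry": 0,"rz": 0,"claw": 0.03},{"tx": -0.08,"ty": 0,"tz": 0.065,"rx": 0,"ry": 0,"rz": 0,"claw": 0.03},{"tx": -0.11,"ty": 0,"tz": 0.085,"rx": 0,"ry": 0,"rz": 0,"claw": 0.03},{"tx": -0.11,"ty": 0,"tz": 0.085,"rx": 0,"ry": 0,"rz": 0,"claw": 0.03},{"tx": -0.11,"ty": 0,"tz": 0.085,"rx": 0,"ry": 0,"rz": 0,"claw": 0.03},{"tx": -0.11,"ty": 0,"tz": 0.085,"rx": 0,"ry": 0,"rz": 0,"claw": 0.03}]}}

```text
clock: 15.8
eef_pos: [479.6, 198.3, 319.4]
tool_rot: [2.961, -0.456, 0.274]
force: [-0.6, 0.3, -0.2]
width: 30.3
```

Run:
```python
from ik import *
show()
a=get_image('wrist')[:,:,::-1];b=get_image('scene')[:,:,::-1];t=get_image('top')[:,:,::-1]
cv2.imwrite('pics/full_w9.png',a);cv2.imwrite('pics/full_s9.png',b);cv2.imwrite('pics/full_t9.png',t)
sc=lambda i,w,h:cv2.resize(i,(w,h),interpolation=cv2.INTER_CUBIC)
left=sc(a[0:400,120:520],500,500)
right=np.vstack([sc(b[190:290,340:460],300,250),sc(t[170:270,210:330],300,250)])
cv2.imwrite('pics/f9.png',np.hstack([left,right]))
c=calibration('wrist');np.save('c9.npy',c,allow_pickle=True)
f=lambda p:np.round(proj(c,p)*1.25-[150,0])
print('ball',f(BALL),'collar',f(BALL-59.4*U),'dish if vertical',f([632,209,140]))
```

```text
15.8 p [479.6 198.3 319.4] q [-1.14  0.21  0.56  2.14  0.45  0.5  -2.31] F [-0.6  0.3 -0.2] 30.3
eye [516.5 210.2 353.9] along U 95.9 off [-17.7 -10.9 -16.2] tz.U 17.020942148241723
ball [267.  96.] collar [276.  73.] dish if vertical [238. 183.]
```

View pics/f9.png

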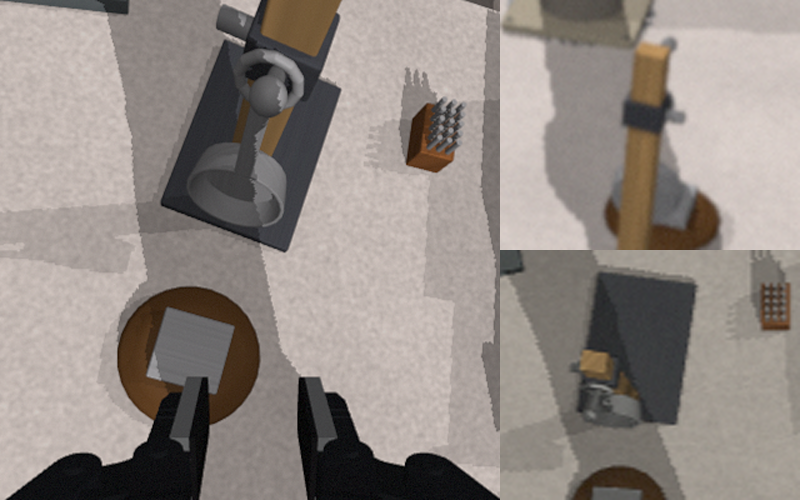

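The pan hangs with its ring by the collar at about (270,78) and its dish at (237,187); a vertical hang predicts (238,183). The bystanders are where they were. Next I back off further and check that nothing moves.

Request:
{"op": "apply_moves", "data": {"increments": [{"tx": 0,"ty": 0,"tz": 0,"rx": 0,"ry": 0,"rz": 0,"claw": 0.03},{"tx": 0,"ty": 0,"tz": 0,"rx": 0,"ry": 0,"rz": 0,"claw": 0.03},{"tx": 0,"ty": 0,"tz": 0,"rx": 0,"ry": 0,"rz": 0,"claw": 0.03},{"tx": 0,"ty": 0,"tz": 0,"rx": 0,"ry": 0,"rz": 0,"claw": 0.03},{"tx": 0,"ty": 0,"tz": 0,"rx": 0,"ry": 0,"rz": 0,"claw": 0.03},{"tx": 0,"ty": 0,"tz": 0,"rx": 0,"ry": 0,"rz": 0,"claw": 0.03},{"tx": 0,"ty": 0,"tz": 0,"rx": 0,"ry": 0,"rz": 0,"claw": 0.03},{"tx": 0,"ty": 0,"tz": 0,"rx": 0,"ry": 0,"rz": 0,"claw": 0.03},{"tx": 0,"ty": 0,"tz": 0,"rx": 0,"ry": 0,"rz": 0,"claw": 0.03},{"tx": 0,"ty": 0,"tz": 0,"rx": 0,"ry": 0,"rz": 0,"claw": 0.03}]}}

```text
clock: 16.95
eef_pos: [479.3, 198.3, 319.3]
tool_rot: [2.96, -0.456, 0.275]
force: [0.7, 0.8, 0.1]
width: 30.2
```

Run:
```python
from ik import *
show()
w=[get_image('wrist')[:,:,::-1].astype(int) for _ in range(5)];cv2.imwrite('pics/full_w10.png',w[-1].astype(np.uint8))
old=cv2.imread('pics/full_w9.png').astype(int)
b=(slice(30,190),slice(240,370)) # pan region
n=(slice(180,320),slice(500,630))
for i in (old,*w[:-1]):
    d=np.abs(i-w[-1]).mean(2);print(d[b].mean(),(d[b]>25).sum(),'bg',d[n].mean())
c=calibration('wrist')
for t in(0,7,15):  # hang tilt away from vertical in stand x: predict dish mouth and underside centre
  e=np.array([629,208.8,256.]);sx=np.array([.9925,-.122,0]);a=np.radians(t);dn=-np.cos(a)*np.array([0,0,1])-np.sin(a)*sx;pz=-np.cos(a)*sx+np.sin(a)*np.array([0,0,1])
  print(t,np.round(proj(c,e+120*dn+3*pz)*1.25-[150,0]),np.round(proj(c,e)*1.25-[150,0]))
```

```text
16.95 p [479.3 198.3 319.3] q [-1.14  0.2   0.56  2.14  0.45  0.5  -2.31] F [0.7 0.8 0.1] 30.2
eye [516.2 210.2 353.8] along U 96.1 off [-17.9 -10.9 -16.4] tz.U 17.036661145203745
2.9213942307692307 181 bg 2.0154578754578756
1.6480288461538461 5 bg 1.5815201465201465
1.6333653846153846 4 bg 1.5744871794871793
1.608253205128205 2 bg 1.5702197802197801
1.5854326923076922 0 bg 1.561282051282051
0 [237. 192.] [269. 102.]
7 [232. 208.] [269. 102.]
15 [225. 226.] [269. 102.]
```

Run:
```python
from ik import *
c=calibration('wrist')
for d in(2,5,10,15,20,30):
  o=BALL+[(42-.707*d)*.9925,-(42-.707*d)*.122,0];e=np.array([o[0],o[1],260.3+.707*d-5.4])
  f=lambda p:np.round(proj(c,p)*1.25-[150,0])
  print(d,f(e),'ringtop',f(e+[0,0,16]),'ringbot',f(e-[0,0,16]))
print('ball',f(BALL))
s=cv2.imread('pics/full_w10.png')
cv2.imwrite('pics/f10.png',cv2.resize(s[20:200,220:400],None,fx=3.3,fy=3.3,interpolation=cv2.INTER_CUBIC))
```

```text
2 [275.  80.] ringtop [282.  60.] ringbot [270.  97.]
5 [275.  81.] ringtop [282.  61.] ringbot [269.  98.]
10 [274.  83.] ringtop [281.  63.] ringbot [268. 100.]
15 [274.  84.] ringtop [281.  64.] ringbot [268. 102.]
20 [273.  86.] ringtop [280.  66.] ringbot [267. 104.]
30 [272.  90.] ringtop [279.  69.] ringbot [265. 108.]
ball [269.  96.]
```

The picture limit is reached. The ring centre seen at row 78 fits a rest position within about 5 mm of the collar, and the pan is at rest. Handing in.

```bash
python3 -c "
from h import *
print(finish_job(), read_state()['clock'])"
```

```text
the job is handed in; nothing more can be done
the job is handed in; nothing more can be done
```

The pan is hanging by its ring on the drip stand's hook, close to the collar, and the job is handed in. The last clock reading before handing in was 17 s, against the 72 s limit.

**What I did:**
- I pulled the drawer about 165 mm open and lifted the pan out by its handle.
- I threaded the ring over the ball at about 28° of tool tilt, 17° off facing the hook squarely.
- I ran the ring down the prong until it bore on it and let go. I left the drawer open.

**Last checks:**
- **Hanging:** The ring bore on the prong with about 7 N before release. The pictures show the pan hanging down on the hook. The ring's centre fits a rest position within about 5 mm of the collar.
- **At rest:** There was no visible movement over the last pictures, and the arm is well clear.
- **Other things:** The block, sandbag and stamps look unmoved in the final pictures. I did not check the spool, hammer, bowl and jar again.

**What disagreed or went wrong:**
- **Joint limits:** A first try at the full 45° tilt ran joints 6 and 7 to their range limits. Joint 7 read -2.941 against -2.94, so I backed off and used less tilt.
- **Ball position:** The camera views of the ball disagreed by a few mm, and I used a compromise.
- **Swing on release:** The pan swung down through a fairly large angle when released and may be resting lightly against the post.
- **Picture limit:** I had no pictures left for a final close-up.

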